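# Change the bearing on a stub axle

## Robot

A 6-joint arm with a two-finger parallel gripper is mounted at the origin on a cart in front of the work surface, level with it; the furniture and walls round the work are solid. World frame = base frame: x ahead of the robot, y to its left, z up, the work surface at z = 0. Lengths are in mm, angles in rad, forces in N, time in s.
With the tool pointing down it reaches from about 275 to 975 mm from the base axis. Payload 8.4 kg.
Tool frame: the origin (TCP) lies midway between the tips of the shut fingers; the grasp point (between the pads) lies 19 mm behind it (manip.tcp_to_grasp is the distance from the TCP to the grasp point, in mm); z points along the fingers, y is the line along which they close (so a half turn about z gives the same grasp; the last joint's range is limited). The gripper opens to 92 mm and grips with 3 to 60 N. Pads are 20 mm wide; open, the fingers measure 128 mm over their backs; the gripper's body (75 mm by 189 mm) begins 69 mm behind the grasp point.
Start: joints at [1.121, 0.353, 1.633, -0, 1.155, -0.002], TCP at [270.614, 563.379, 214.583] pointing down, gripper open.
Joint ranges: [-2.63, 2.63], [-0.92, 2.1], [0.06, 2.66], [-1.3, 4.44], [0, 2.69], [-3.02, 3.02]. Speed limits (rad/s): [2.22, 2.22, 2.79, 3.14, 3.14, 3.14].

## Interface

Orientations are given as a unit quaternion [x, y, z, w].
In Python, from rig import manip, vision, ticket gives the robot as it stands. The module is installed in compiled form; this text tells all that it offers.
- The arm moves only by the tool send_rows, never from a script. Its argument "increments" is a list that holds one entry, the list of rows, each a list of 7 numbers: the shift along the tool's x, y, z each as a share of 0.12 m, from -1 to 1, then the turn, a rotation vector about the tool's x, y, z each as a share of 60 degrees, from -1 to 1, then the opening, from 0 (shut) to 1 (fully open). In form: [[[dx, dy, dz, rx, ry, rz, claw], ...]]. A call has 1 to 8 rows; each row shifts and turns the commanded pose from where the row before left it, along the tool's axes as they then stand; what a row does not reach is not made up. A row lasts 1/10 s, in which the tool goes at most 50 mm and 8.59 degrees, less where a joint would pass 70% of its speed; a pose out of reach is approached as far as the arm can. A call with a number of a shift or a turn outside -1 to 1 is refused whole. A call with a gripper value outside its range is refused whole. The fingers move at their own pace and stop on an object; "squeeze" is the grip in N (left out, the last holds). Time passes only in rows, so rows that do not move let the fingers close. It gives the time, the measured TCP pose, the force, the opening and the grip force at its end, in the units of the state.
- manip.read_state(): the state, without advancing time (a new reading comes with each control period).
- vision.read_camera(name): name is "scene" or "top" or "wrist"; returns a dict with "frame" (400x640x3 uint8, red, green, blue), "fx", "fy", "cx", "cy" (pixels), "k1" (the pictures are not rectified: a ray, as slopes to the right and down, at radius r is drawn at 1 + k1 r^2 times it, then the intrinsics apply), "origin" and "rotation" of the camera in the world; the wrist camera has in their place "tool_from_camera" (4x4, takes a point from camera to tool coordinates, whose origin is the TCP and whose axes are the flange's). Camera axes: x right, y down, z forward; pixel columns grow to the right and rows downward; lengths in mm; the calibration is good to about 2 mm. A picture is of the moment at which its call begins: read the wrist's pose just before it. There is no depth.
- ticket.finish_job(): hands the job in; it is judged then, once.
The state is a dict: "time_s": time; "joint_pos": joint angles; "joint_vel": joint speeds; "tau": joint torques, N m; "tcp_pos": TCP position; "tcp_rot": TCP orientation; "ft_force": force on the tool from outside, world axes, zero at the start; "moment": the same for the moment, N m; "grip_width": finger opening in mm; "finger_force": force on a finger pad.
Only numpy, scipy, OpenCV 4.12 (cv2) and the standard library are available. Lean on these libraries where they do the work, as an engineer would, in place of code of your own. Each camera call takes 0.05 s, during which the arm holds its last target. There are 200 camera calls.

## Task

Change the bearing on the upright stub axle: take off the dark lock collar and the brass spacer and lay both flat, side by side, on the black rubber mat, then lift the old open bearing off and put it in the red scrap bin. Slide the new blue-sealed bearing onto the axle fully down on its shoulder, and refit the spacer and then the collar on top, each fully down, leaving everything released.

Things in the scene. Friction and masses are not known exactly. Their poses are not given: they have to be found in the camera images.
- axle_seat (a point): centre of the shoulder (34 mm across, 38 mm above the bench) of a fixed upright stub axle on a blue base plate 110 x 110 x 8 mm. Above it a bright shaft, 20 mm in diameter, rises 40 mm, the last 8 mm tapering to 10 mm. Below, a neck 34 mm wide goes down 12 mm, then flares to a flange. z up. At the start it carries, from below: old bearing, spacer, collar, all loose sliding fits.
- collar_mid (a point): centre (half-way up) of the lock collar: dark steel ring, 36 mm outside, 24 mm bore, 14 mm high, 60 g; at the start the top part on the axle. z along its bore.
- spacer_mid (a point): centre (half-way up) of the spacer: brass ring with a shallow groove round it, 46 mm outside, 24 mm bore, 14 mm high, 90 g; at the start on the axle, lying on the old bearing, under the collar. z along its bore.
- old_bearing_mid (a point): centre (half-way up) of the old bearing: open ball bearing, grey steel with black cage, 63 mm outside, 24 mm bore, 15 mm high, 140 g; at the start on the axle's shoulder under spacer and collar. z along its bore.
- new_bearing_mid (a point): centre (half-way up) of the new bearing: bright steel with a bright blue seal ring, 63 mm outside, 24 mm bore, 15 mm high, 150 g; at the start it lies flat on a fixed 3 mm piece of brown cardboard (96 x 96 mm) on the bench. z along its bore.
- parts_mat: black rubber mat lying fixed on the bench, 100 (x) x 150 (y) x 4 mm thick, flat, with a thin border line; the point is the centre of its underside, z up. The collar and the spacer find room side by side along its y.
- scrap_bin: red open scrap bin, fixed, square, 126 x 126 mm outside, 30 mm high, walls and floor 3 mm; the point is the centre of its underside, z up.

How it is judged (in metres and radians):
On the way, in this order (a step that is already met when the one before it is completed fails the run):
1. collar and spacer both lie flat on the black mat (x of collar_mid in the frame of parts_mat between -0.05 and 0.05 m and y of collar_mid in the frame of parts_mat between -0.075 and 0.075 m and z of collar_mid in the frame of parts_mat between 0.008 and 0.0145 m and x of spacer_mid in the frame of parts_mat between -0.05 and 0.05 m and y of spacer_mid in the frame of parts_mat between -0.075 and 0.075 m and z of spacer_mid in the frame of parts_mat between 0.008 and 0.0145 m), for 0.2 s.
2. the old bearing lies in the scrap bin, collar and spacer still on the mat (all of step 1 and x of old_bearing_mid in the frame of scrap_bin between -0.06 and 0.06 m and y of old_bearing_mid in the frame of scrap_bin between -0.06 and 0.06 m and z of old_bearing_mid in the frame of scrap_bin between 0 and 0.035 m), for 0.2 s.
At the end, for the whole second after the job is handed in: The old bearing lies in the scrap bin; on the axle sit, from the bottom, the new bearing down on the shoulder, the spacer down on the bearing and the collar down on the spacer, each within 3 mm in height and 5 mm of the shaft's axis; all released and at rest (x of old_bearing_mid in the frame of scrap_bin between -0.06 and 0.06 m and y of old_bearing_mid in the frame of scrap_bin between -0.06 and 0.06 m and z of old_bearing_mid in the frame of scrap_bin between 0 and 0.035 m and horizontal distance between each of new_bearing_mid, spacer_mid, collar_mid and axle_seat below 0.005 m and z of new_bearing_mid in the frame of axle_seat between 0.0045 and 0.0105 m and z of spacer_mid in the frame of axle_seat between 0.019 and 0.025 m and z of collar_mid in the frame of axle_seat between 0.033 and 0.039 m and linear speed of each of collar, spacer, old_bearing, new_bearing below 0.02 m/s); the robot touches nothing.
It also fails if it takes over 144 s, if anything falls off the work surface, if the arm or the gripper's body presses on something with over 40 N, if the wrist force passes 120 N, or if a joint passes its speed limit or range.

## Working session

There is one attempt and no reset: what is moved stays moved. The work goes in short steps, Python scripts to look and compute and a tool call to move; the robot and the scene stay as the last step left them, time stands still between calls to the robot, and variables do not carry over. Pictures are saved under pics/ and viewed, at most 14 in all, crops included, and the job is handed in when it is done.

Besides the shell and the picture viewer there is one more tool, called after ">>>" in YAML: its name, and indented under it one key for each argument. send_rows: Moves the arm, as the interface text tells. Its arguments: {"type":"object","properties":{"increments":{"type":"array","items":{"type":"array","items":{"type":"array","items":{"type":"number"}}}},"squeeze":{"type":"number"}},"required":["increments"]}

```bash
mkdir -p pics; cat > h.py <<'E'
import numpy as np, cv2
from rig import manip, vision, ticket
from scipy.spatial.transform import Rotation as R
def cam(n):
    s=manip.read_state(); c=vision.read_camera(n)
    if n=="wrist":
        T=np.array(c["tool_from_camera"]); Rt=R.from_quat(s["tcp_rot"]).as_matrix()
        c["origin"]=Rt@T[:3,3]+np.array(s["tcp_pos"]); c["rotation"]=Rt@T[:3,:3]
    c["origin"]=np.array(c["origin"],float); Q=np.array(c["rotation"],float)
    c["rotation"]=Q if Q.shape==(3,3) else R.from_quat(Q).as_matrix()
    return c
def save(c,n): cv2.imwrite(f"pics/{n}.png",c["frame"][:,:,::-1])
def pix2w(c,uv,z):
    K=np.array([[c["fx"],0,c["cx"]],[0,c["fy"],c["cy"]],[0,0,1.]])
    p=cv2.undistortPoints(np.array(uv,float).reshape(-1,1,2),K,np.array([c["k1"],0,0,0,0.])).reshape(-1,2)
    d=np.c_[p,np.ones(len(p))]@c["rotation"].T
    return c["origin"]+d*((z-c["origin"][2])/d[:,2])[:,None]
def w2pix(c,P):
    q=(np.atleast_2d(P)-c["origin"])@c["rotation"]; s=q[:,:2]/q[:,2:]
    s=s*(1+c["k1"]*(s**2).sum(1))[:,None]
    return s*[c["fx"],c["fy"]]+[c["cx"],c["cy"]]
E
python3 - <<'E'
from h import *
print(manip.read_state())
for n in ("top","scene","wrist"):
    c=cam(n); save(c,n+"0"); print(n,c["origin"],c["rotation"].round(3).tolist(),c["fx"],c["k1"],c["cx"],c["cy"])
print(c["tool_from_camera"])
E
```

```text
{'time_s': 0.0, 'joint_pos': array([ 1.12057383e+00,  3.53682335e-01,  1.63410317e+00, -2.02374515e-05,
        1.15518449e+00, -2.39415981e-03]), 'joint_vel': array([-4.26705438e-04,  3.14340209e-05, -1.73365124e-03,  1.12580324e-03,
        2.54325339e-05, -9.94785591e-04]), 'tau': array([ 9.56829281e-04, -5.93839359e+01, -3.34206605e+01,  6.97383075e-02,
        2.35101872e-02, -6.68584198e-05]), 'tcp_pos': array([270.42552553, 562.93718678, 213.85558671]), 'tcp_rot': array([ 2.22043725e-01,  9.75036466e-01, -6.73187154e-04, -1.45506475e-04]), 'ft_force': array([ 0.53867095,  0.39946902, -0.07704807]), 'moment': array([-0.00409523,  0.01683524,  0.01197973]), 'finger_force': 0.0, 'grip_width': 91.7751327391909}
top [472.02204129   3.02775363 980.09531093] [[-0.005, -0.995, 0.101], [-1.0, 0.005, -0.001], [0.001, -0.101, -0.995]] 417.4338739359092 0.03403332064299316 316.92750599104244 198.9522759925292
scene [-208.55538948 -459.00524744  581.71755201] [[0.519, -0.402, 0.754], [-0.854, -0.256, 0.452], [0.011, -0.879, -0.477]] 428.44936398164333 -0.09088881528259554 317.8075841389529 195.37589953697207
wrist [198.26170969 597.07929633 385.10929262] [[0.432, 0.866, 0.253], [0.902, -0.414, -0.123], [-0.002, 0.281, -0.96]] 291.14804356903704 -0.011798546958227359 317.68859279225876 198.80814854307232
[[ 1.38490373e-03 -9.59652305e-01 -2.81185946e-01  7.98138728e+01]
 [ 9.99998990e-01  1.41870919e-03  8.33426642e-05 -7.17855671e-01]
 [ 3.18941105e-04 -2.81185777e-01  9.59653300e-01 -1.71156091e+02]
 [ 0.00000000e+00  0.00000000e+00  0.00000000e+00  1.00000000e+00]]
```

View pics/top0.png

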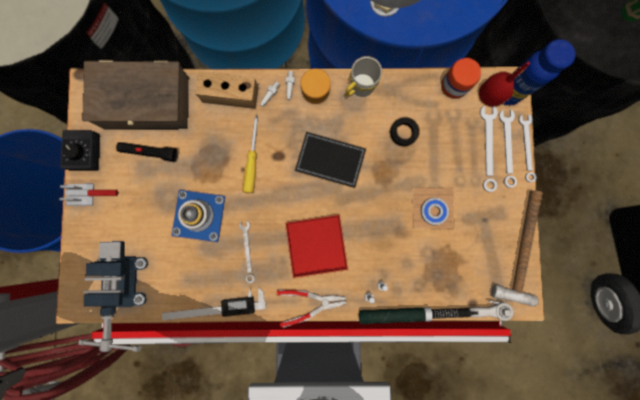

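View pics/scene0.png

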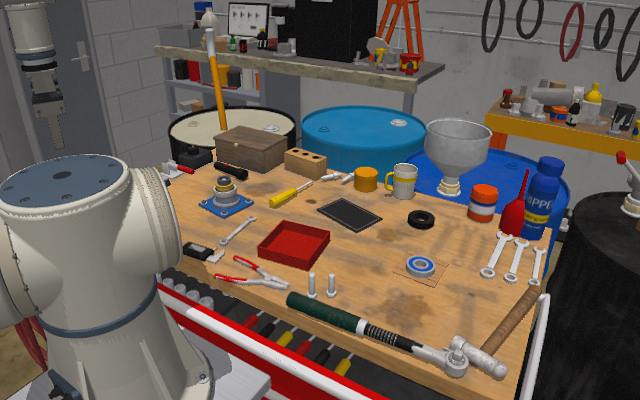

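The top view shows the axle plate at (198,216), the mat at (330,160), the bin at (316,245) and the new bearing at (435,211). The scene view agrees. Next I'll measure them.

```bash
python3 - <<'E'
from h import *
c=cam("top"); f=c["frame"]; hsv=cv2.cvtColor(f,cv2.COLOR_RGB2HSV)
def big(m,roi):
    x0,x1,y0,y1=roi; M=np.zeros(m.shape,np.uint8); M[y0:y1,x0:x1]=m[y0:y1,x0:x1]*255
    M=cv2.morphologyEx(M,cv2.MORPH_CLOSE,np.ones((3,3)))
    cs=cv2.findContours(M,cv2.RETR_EXTERNAL,cv2.CHAIN_APPROX_NONE)[0]; return max(cs,key=cv2.contourArea)
H,S,V=cv2.split(hsv)
blue=(H>95)&(H<125)&(S>100)
items={"plate":(big(blue,(150,250,170,260)),8),"bin":(big(((H<8)|(H>172))&(S>150)&(V>60),(270,360,200,290)),30),
"mat":(big((V<75),(285,375,125,195)),4),"new":(big(blue,(410,460,190,235)),18)}
for n,(k,z) in items.items():
    w=pix2w(c,k.reshape(-1,2),z)[:,:2].astype(np.float32)
    r=cv2.minAreaRect(w); e=cv2.minEnclosingCircle(w)
    print(n,np.round(r[0],1),np.round(r[1],1),round(r[2],1),"circ",np.round(e[0],1),round(e[1],1))
# cardboard not needed
cv2.imwrite("pics/axle.png",cv2.resize(f[180:250,160:240,::-1],None,fx=8,fy=8,interpolation=cv2.INTER_CUBIC)[:560,:640])
a=cam("scene"); cv2.imwrite("pics/axle_s.png",cv2.resize(a["frame"][165:220,190:260,::-1],None,fx=8,fy=8,interpolation=cv2.INTER_CUBIC))
E
```

```text
plate [533.6 278.3] [106.3 105.2] 82.1 circ [533.1 278. ] 64.9
bin [462.9   4.4] [124.4 124.2] 8.1 circ [462.6   4.5] 85.3
mat [665.7 -29.5] [145.6  96.3] 73.6 circ [665.4 -29.2] 85.3
new [ 541.2 -269.8] [49.7 49.1] 62.8 circ [ 541.  -269.9] 25.4
```

View pics/axle.png

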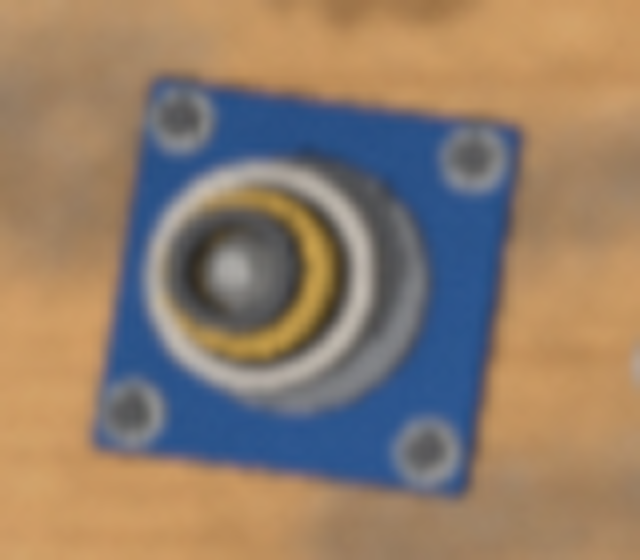

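The axle crop shows the stack leaning left from parallax: collar at about (189,214), bearing ring at about (193,214). I'll turn the tool so the closing line matches the mat's x (about -16.4°), then look with the wrist camera.

>>> send_rows:
  increments:
    - [[0, 0, 0, 0, 0, 0.1345, 1], [0, 0, 0, 0, 0, 0.1345, 1], [0, 0, 0, 0, 0, 0.1345, 1], [0, 0, 0, 0, 0, 0.1345, 1], [0, 0, 0, 0, 0, 0.1345, 1], [0, 0, 0, 0, 0, 0.1345, 1], [0, 0, 0, 0, 0, 0.1345, 1], [0, 0, 0, 0, 0, 0.1345, 1]]

```text
time_s: 1.05
tcp_pos: [270.6, 563.3, 214.4]
tcp_rot: [0.71, 0.704, -0.0, 0.0]
ft_force: [0.4, 0.1, -0.3]
grip_width: 91.8
finger_force: 0.0
```

>>> send_rows:
  increments:
    - [[0, 0, 0, 0, 0, 0.1345, 1], [0, 0, 0, 0, 0, 0.1345, 1], [0, 0, 0, 0, 0, 0, 1], [0, 0, 0, 0, 0, 0, 1]]

```text
time_s: 1.45
tcp_pos: [270.6, 563.3, 214.5]
tcp_rot: [0.799, 0.601, -0.0, 0.0]
ft_force: [0.4, 0.5, -0.7]
grip_width: 92.0
finger_force: 0.0
```

```bash
cat >> h.py <<'E'
def go(x,y,z):
    s=manip.read_state(); Rt=R.from_quat(s["tcp_rot"]).as_matrix()
    d=np.array([x,y,z])-s["tcp_pos"]
    print("tcp",np.round(s["tcp_pos"],1),"yaw",round(np.degrees(np.arctan2(Rt[1,1],Rt[0,1])),2),"tilt",np.round(Rt[:2,2],4),"shares",np.round(Rt.T@d/120,4),"t",round(s["time_s"],1))
E
python3 - <<'E'
from h import *
c=cam("top")
print(pix2w(c,[[189.4,213.8]],81),pix2w(c,[[193.1,214.4]],53))
go(533,278,214)
go(500,160,214)
E
```

```text
[[532.58959743 276.32416648  81.        ]] [[533.09657621 276.64961353  53.        ]]
tcp [270.6 563.3 214.5] yaw -16.13 tilt [-0.0001 -0.0001] shares [-1.6766  2.7615  0.0046] t 1.5
tcp [270.6 563.3 214.5] yaw -16.13 tilt [-0.0001 -0.0001] shares [-2.6976  2.7705  0.0047] t 1.5
```

>>> send_rows:
  increments:
    - [[-0.1865, 0.307, 0, 0, 0, 0, 1], [-0.1865, 0.307, 0, 0, 0, 0, 1], [-0.1865, 0.307, 0, 0, 0, 0, 1], [-0.1865, 0.307, 0, 0, 0, 0, 1], [-0.1865, 0.307, 0, 0, 0, 0, 1], [-0.1865, 0.307, 0, 0, 0, 0, 1], [-0.1865, 0.307, 0, 0, 0, 0, 1], [-0.1865, 0.307, 0, 0, 0, 0, 1]]

```text
time_s: 2.3
tcp_pos: [504.0, 307.2, 214.8]
tcp_rot: [0.8, 0.601, 0.0, -0.0]
ft_force: [0.8, -0.3, 0.8]
grip_width: 92.1
finger_force: 0.0
```

>>> send_rows:
  increments:
    - [[-0.1865, 0.307, 0, 0, 0, 0, 1], [0, 0, 0.2, 0, 0, 0, 1], [0, 0, 0.2, 0, 0, 0, 1], [0, 0, 0, 0, 0, 0, 1], [0, 0, 0, 0, 0, 0, 1]]

```text
time_s: 2.8
tcp_pos: [531.9, 276.8, 166.8]
tcp_rot: [0.8, 0.6, -0.0, -0.0]
ft_force: [0.3, 0.3, 0.9]
grip_width: 91.9
finger_force: 0.0
```

```bash
python3 - <<'E'
from h import *
go(533,277.5,69)
c=cam("wrist"); save(c,"w1"); print(c["origin"]); print(w2pix(c,[[533,277.5,81],[533,277.5,53]]))
E
```

```text
tcp [531.9 276.8 166.8] yaw -16.26 tilt [-0.0007 -0.0003] shares [0.0088 0.0076 0.8146] t 2.8
[553.79260582 352.68946354 337.87450082]
[[319.00110321 201.35751252]
 [318.90560878 193.33590764]]
```

View pics/w1.png

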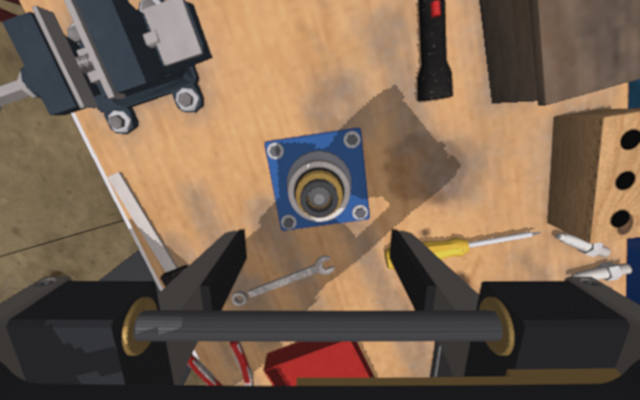

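The wrist view has the collar at about (319,199) against a predicted (319,201), so the fix is good to about 2 mm. I'll descend and grip the collar with the tips just above the spacer.

>>> send_rows:
  increments:
    - [[0.009, 0.008, 0.2, 0, 0, 0, 1], [0, 0, 0.2, 0, 0, 0, 1], [0, 0, 0.2, 0, 0, 0, 1], [0, 0, 0.15, 0, 0, 0, 1], [0, 0, 0.06, 0, 0, 0, 1], [0, 0, 0, 0, 0, 0, 1]]

```text
time_s: 3.45
tcp_pos: [533.3, 277.9, 69.6]
tcp_rot: [0.8, 0.6, -0.0, -0.0]
ft_force: [0.3, 0.3, -0.2]
grip_width: 91.6
finger_force: 0.0
```

>>> send_rows:
  increments:
    - [[0, 0, 0, 0, 0, 0, 0.2], [0, 0, 0, 0, 0, 0, 0.2], [0, 0, 0, 0, 0, 0, 0.2], [0, 0, 0, 0, 0, 0, 0.2], [0, 0, 0, 0, 0, 0, 0.2], [0, 0, 0, 0, 0, 0, 0.2], [0, 0, 0, 0, 0, 0, 0.2], [0, 0, 0, 0, 0, 0, 0.2]]
  squeeze: 20

```text
time_s: 4.25
tcp_pos: [533.3, 277.5, 69.4]
tcp_rot: [0.801, 0.599, -0.0, -0.0]
ft_force: [-0.7, 0.0, -0.1]
grip_width: 34.6
finger_force: 20.0
```

>>> send_rows:
  increments:
    - [[0, 0, -0.1, 0, 0, 0, 0.2], [0, 0, -0.2, 0, 0, 0, 0.2], [0, 0, -0.2, 0, 0, 0, 0.2], [0, 0, -0.3, 0, 0, 0, 0.2], [0, 0, 0, 0, 0, 0, 0.2], [0, 0, 0, 0, 0, 0, 0.2]]

```text
time_s: 4.85
tcp_pos: [533.7, 277.7, 166.6]
tcp_rot: [0.801, 0.599, 0.001, 0.0]
ft_force: [0.5, -0.5, -0.8]
grip_width: 34.6
finger_force: 20.0
```

```bash
python3 - <<'E'
from h import *
go(654.8,-65.9,7)
E
```

```text
tcp [533.7 277.7 166.6] yaw -16.36 tilt [0.0019 0.001 ] shares [-2.4656  1.7727  1.3295] t 4.8
```

>>> send_rows:
  increments:
    - [[-0.308, 0.2216, 0, 0, 0, 0, 0.2], [-0.308, 0.2216, 0, 0, 0, 0, 0.2], [-0.308, 0.2216, 0, 0, 0, 0, 0.2], [-0.308, 0.2216, 0, 0, 0, 0, 0.2], [-0.308, 0.2216, 0, 0, 0, 0, 0.2], [-0.308, 0.2216, 0, 0, 0, 0, 0.2], [-0.308, 0.2216, 0, 0, 0, 0, 0.2], [-0.308, 0.2216, 0, 0, 0, 0, 0.2]]

```text
time_s: 5.65
tcp_pos: [653.5, -67.9, 163.9]
tcp_rot: [0.801, 0.599, -0.001, -0.001]
ft_force: [0.6, 0.5, -1.7]
grip_width: 34.4
finger_force: 20.0
```

>>> send_rows:
  increments:
    - [[0, 0, 0.3, 0, 0, 0, 0.2], [0, 0, 0.3, 0, 0, 0, 0.2], [0, 0, 0.3, 0, 0, 0, 0.2], [0, 0, 0.2, 0, 0, 0, 0.2], [0, 0, 0.1, 0, 0, 0, 0.2], [0, 0, 0.05, 0, 0, 0, 0.2], [0, 0, 0, 0, 0, 0, 0.2], [0, 0, 0, 0, 0, 0, 0.2]]

```text
time_s: 6.45
tcp_pos: [654.9, -66.1, 16.4]
tcp_rot: [0.8, 0.599, 0.001, 0.001]
ft_force: [0.3, 0.5, -0.6]
grip_width: 34.8
finger_force: 20.0
```

```bash
python3 - <<'E'
from h import *
go(654.8,-65.9,7)
c=cam("wrist"); save(c,"w2")
E
```

```text
tcp [654.9 -66.1  16.4] yaw -16.35 tilt [ 0.0015 -0.0002] shares [ 0.0016 -0.0015  0.0785] t 6.5
```

View pics/w2.png

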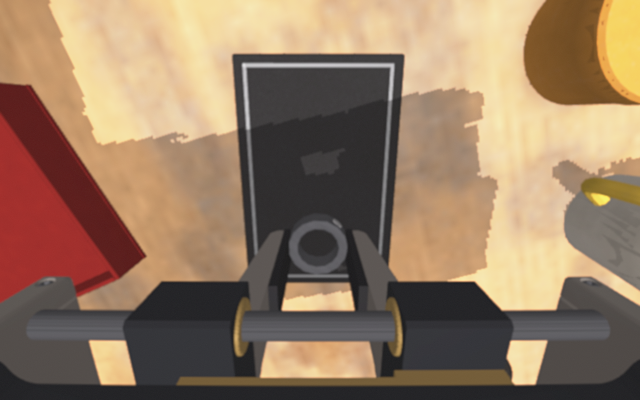

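The collar hangs between the pads at (319,246), over the near end of the mat and inside its border. I'll lower it and release.

>>> send_rows:
  increments:
    - [[0, 0, 0.04, 0, 0, 0, 0.2], [0, 0, 0.03, 0, 0, 0, 0.2], [0, 0, 0.008, 0, 0, 0, 0.2], [0, 0, 0, 0, 0, 0, 0.2], [0, 0, 0, 0, 0, 0, 0.2]]

```text
time_s: 7.0
tcp_pos: [654.2, -66.1, 6.4]
tcp_rot: [0.801, 0.599, 0.0, 0.0]
ft_force: [-2.9, -0.2, 4.4]
grip_width: 34.4
finger_force: 20.0
```

>>> send_rows:
  increments:
    - [[0, 0, 0, 0, 0, 0, 0.6], [0, 0, 0, 0, 0, 0, 0.6], [0, 0, 0, 0, 0, 0, 1], [0, 0, 0, 0, 0, 0, 1], [0, 0, -0.3, 0, 0, 0, 1], [0, 0, -0.4, 0, 0, 0, 1], [0, 0, -0.4, 0, 0, 0, 1], [0, 0, -0.3, 0, 0, 0, 1]]

```text
time_s: 7.8
tcp_pos: [654.8, -66.2, 177.1]
tcp_rot: [0.801, 0.599, 0.001, 0.001]
ft_force: [0.1, -0.4, 0.2]
grip_width: 91.8
finger_force: 0.0
```

```bash
python3 - <<'E'
from h import *
go(533,277.7,55.5)
E
```

```text
tcp [654.8 -66.2 177.1] yaw -16.36 tilt [ 0.0024 -0.0003] shares [ 2.4634 -1.7839  1.0105] t 7.8
```

>>> send_rows:
  increments:
    - [[0.308, -0.223, 0, 0, 0, 0, 1], [0.308, -0.223, 0, 0, 0, 0, 1], [0.308, -0.223, 0, 0, 0, 0, 1], [0.308, -0.223, 0, 0, 0, 0, 1], [0.308, -0.223, 0, 0, 0, 0, 1], [0.308, -0.223, 0, 0, 0, 0, 1], [0.308, -0.223, 0, 0, 0, 0, 1], [0.308, -0.223, 0, 0, 0, 0, 1]]

```text
time_s: 8.6
tcp_pos: [531.1, 279.5, 174.1]
tcp_rot: [0.801, 0.599, 0.0, 0.0]
ft_force: [0.3, 0.6, 0.2]
grip_width: 92.0
finger_force: 0.0
```

>>> send_rows:
  increments:
    - [[0, 0, 0.2, 0, 0, 0, 1], [0, 0, 0.2, 0, 0, 0, 1], [0, 0, 0.2, 0, 0, 0, 1], [0, 0, 0.1, 0, 0, 0, 1], [0, 0, 0, 0, 0, 0, 1], [0, 0, 0, 0, 0, 0, 1]]

```text
time_s: 9.2
tcp_pos: [532.4, 277.9, 90.6]
tcp_rot: [0.801, 0.599, 0.0, 0.0]
ft_force: [-0.2, 0.1, 0.3]
grip_width: 92.1
finger_force: 0.0
```

```bash
python3 - <<'E'
from h import *
go(533,277.7,55.5)
E
```

```text
tcp [532.4 277.9  90.6] yaw -16.37 tilt [0.0004 0.0002] shares [-0.0006  0.0054  0.2923] t 9.2
```

>>> send_rows:
  increments:
    - [[0, 0.005, 0.2, 0, 0, 0, 1], [0, 0, 0.09, 0, 0, 0, 1], [0, 0, 0, 0, 0, 0, 1], [0, 0, 0, 0, 0, 0, 0.3], [0, 0, 0, 0, 0, 0, 0.3], [0, 0, 0, 0, 0, 0, 0.3], [0, 0, 0, 0, 0, 0, 0.3], [0, 0, 0, 0, 0, 0, 0.3]]

```text
time_s: 10.0
tcp_pos: [532.7, 277.8, 55.6]
tcp_rot: [0.8, 0.599, 0.0, 0.0]
ft_force: [-0.8, 0.4, -0.2]
grip_width: 53.8
finger_force: 0.0
```

>>> send_rows:
  increments:
    - [[0, 0, 0, 0, 0, 0, 0.3], [0, 0, 0, 0, 0, 0, 0.3], [0, 0, -0.1, 0, 0, 0, 0.3], [0, 0, -0.2, 0, 0, 0, 0.3], [0, 0, -0.2, 0, 0, 0, 0.3], [0, 0, -0.4, 0, 0, 0, 0.3], [0, 0, 0, 0, 0, 0, 0.3], [0, 0, 0, 0, 0, 0, 0.3]]

```text
time_s: 10.8
tcp_pos: [533.3, 278.1, 165.1]
tcp_rot: [0.801, 0.599, 0.002, 0.0]
ft_force: [-0.5, 0.0, -1.2]
grip_width: 44.8
finger_force: 20.0
```

```bash
python3 - <<'E'
from h import *
go(675.7,5.1,7)
E
```

```text
tcp [533.3 278.1 165.1] yaw -16.36 tilt [0.0027 0.0014] shares [-1.8512  1.7766  1.3171] t 10.8
```

>>> send_rows:
  increments:
    - [[-0.2314, 0.222, 0, 0, 0, 0, 0.3], [-0.2314, 0.222, 0, 0, 0, 0, 0.3], [-0.2314, 0.222, 0, 0, 0, 0, 0.3], [-0.2314, 0.222, 0, 0, 0, 0, 0.3], [-0.2314, 0.222, 0, 0, 0, 0, 0.3], [-0.2314, 0.222, 0, 0, 0, 0, 0.3], [-0.2314, 0.222, 0, 0, 0, 0, 0.3], [-0.2314, 0.222, 0, 0, 0, 0, 0.3]]

```text
time_s: 11.6
tcp_pos: [674.0, 3.0, 161.6]
tcp_rot: [0.801, 0.599, -0.001, -0.001]
ft_force: [0.1, 0.3, -1.5]
grip_width: 44.5
finger_force: 20.0
```

>>> send_rows:
  increments:
    - [[0, 0, 0.3, 0, 0, 0, 0.3], [0, 0, 0.3, 0, 0, 0, 0.3], [0, 0, 0.3, 0, 0, 0, 0.3], [0, 0, 0.2, 0, 0, 0, 0.3], [0, 0, 0.1, 0, 0, 0, 0.3], [0, 0, 0, 0, 0, 0, 0.3], [0, 0, 0, 0, 0, 0, 0.3]]

```text
time_s: 12.3
tcp_pos: [674.8, 4.6, 19.7]
tcp_rot: [0.8, 0.599, 0.0, 0.0]
ft_force: [0.3, -0.1, -1.0]
grip_width: 44.8
finger_force: 20.0
```

```bash
python3 - <<'E'
from h import *
go(675.7,5.1,6.5)
c=cam("wrist"); save(c,"w3")
E
```

```text
tcp [674.8   4.6  19.7] yaw -16.35 tilt [0.0002 0.    ] shares [0.0062 0.0061 0.1097] t 12.3
```

View pics/w3.png

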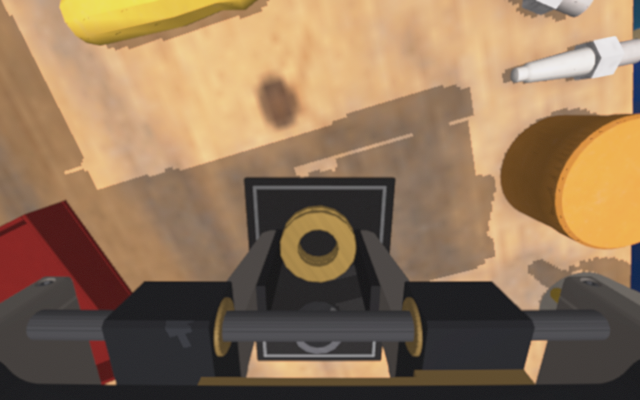

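The brass spacer is held level at (318,245), with the collar flat on the mat behind it at (318,330). I'll lower it and release.

>>> send_rows:
  increments:
    - [[0.006, 0.006, 0.06, 0, 0, 0, 0.3], [0, 0, 0.03, 0, 0, 0, 0.3], [0, 0, 0.015, 0, 0, 0, 0.3], [0, 0, 0.006, 0, 0, 0, 0.3], [0, 0, 0, 0, 0, 0, 0.3]]

```text
time_s: 12.85
tcp_pos: [675.3, 5.0, 6.4]
tcp_rot: [0.801, 0.599, -0.0, -0.0]
ft_force: [-2.2, 0.6, 3.4]
grip_width: 44.8
finger_force: 20.0
```

>>> send_rows:
  increments:
    - [[0, 0, 0, 0, 0, 0, 0.6], [0, 0, 0, 0, 0, 0, 0.6], [0, 0, 0, 0, 0, 0, 1], [0, 0, 0, 0, 0, 0, 1], [0, 0, -0.3, 0, 0, 0, 1], [0, 0, -0.4, 0, 0, 0, 1], [0, 0, -0.4, 0, 0, 0, 1], [0, 0, -0.2, 0, 0, 0, 1]]

```text
time_s: 13.65
tcp_pos: [677.3, 5.0, 166.5]
tcp_rot: [0.8, 0.599, 0.002, 0.002]
ft_force: [-0.6, 0.1, -0.2]
grip_width: 91.8
finger_force: 0.0
```

```bash
python3 - <<'E'
from h import *
go(533,277.7,70)
E
```

```text
tcp [677.3   5.  166.5] yaw -16.36 tilt [0.0053 0.    ] shares [ 1.8406 -1.7974  0.7981] t 13.7
```

>>> send_rows:
  increments:
    - [[0.231, -0.2235, 0, 0, 0, 0, 1], [0.231, -0.2235, 0, 0, 0, 0, 1], [0.231, -0.2235, 0, 0, 0, 0, 1], [0.231, -0.2235, 0, 0, 0, 0, 1], [0.231, -0.2235, 0, 0, 0, 0, 1], [0.231, -0.2235, 0, 0, 0, 0, 1], [0.231, -0.2235, 0, 0, 0, 0, 1], [0.231, -0.2235, 0, 0, 0, 0, 1]]

```text
time_s: 14.45
tcp_pos: [531.1, 279.5, 162.0]
tcp_rot: [0.801, 0.599, 0.0, 0.0]
ft_force: [0.0, 0.2, -1.0]
grip_width: 92.2
finger_force: 0.0
```

>>> send_rows:
  increments:
    - [[0, 0, 0.2, 0, 0, 0, 1], [0, 0, 0.2, 0, 0, 0, 1], [0, 0, 0.2, 0, 0, 0, 1], [0, 0, 0.05, 0, 0, 0, 1], [0, 0, 0, 0, 0, 0, 1], [0, 0, 0, 0, 0, 0, 1]]

```text
time_s: 15.05
tcp_pos: [532.6, 278.4, 84.8]
tcp_rot: [0.801, 0.599, 0.001, 0.0]
ft_force: [0.5, 0.1, 0.4]
grip_width: 91.9
finger_force: 0.0
```

```bash
python3 - <<'E'
from h import *
go(533,277.7,36)
E
```

```text
tcp [532.6 278.4  84.8] yaw -16.37 tilt [0.0009 0.0005] shares [-0.0052  0.0048  0.4067] t 15.1
```

>>> send_rows:
  increments:
    - [[-0.005, 0.005, 0.15, 0, 0, 0, 1], [0, 0, 0.15, 0, 0, 0, 1], [0, 0, 0.1, 0, 0, 0, 1], [0, 0, 0.007, 0, 0, 0, 1], [0, 0, 0, 0, 0, 0, 0.5], [0, 0, 0, 0, 0, 0, 0.5], [0, 0, 0, 0, 0, 0, 0.5], [0, 0, 0, 0, 0, 0, 0.5]]

```text
time_s: 15.85
tcp_pos: [532.8, 277.7, 35.7]
tcp_rot: [0.8, 0.599, 0.001, 0.0]
ft_force: [-0.4, -0.4, 2.6]
grip_width: 62.1
finger_force: 19.2
```

>>> send_rows:
  increments:
    - [[0, 0, 0, 0, 0, 0, 0.5], [0, 0, 0, 0, 0, 0, 0.5], [0, 0, -0.05, 0, 0, 0, 0.5], [0, 0, -0.1, 0, 0, 0, 0.5], [0, 0, -0.2, 0, 0, 0, 0.5], [0, 0, -0.3, 0, 0, 0, 0.5], [0, 0, -0.2, 0, 0, 0, 0.5], [0, 0, 0, 0, 0, 0, 0.5]]
  squeeze: 25

```text
time_s: 16.65
tcp_pos: [534.5, 278.6, 141.3]
tcp_rot: [0.801, 0.599, 0.003, 0.001]
ft_force: [-0.0, -0.8, -2.6]
grip_width: 61.9
finger_force: 25.0
```

```bash
python3 - <<'E'
from h import *
go(462.9,4.4,28)
c=cam("top"); save(c,"t2"); c=cam("wrist"); save(c,"w4")
E
```

```text
tcp [534.5 278.6 141.3] yaw -16.36 tilt [0.0057 0.003 ] shares [-2.3647  0.0669  0.934 ] t 16.6
```

View pics/w4.png

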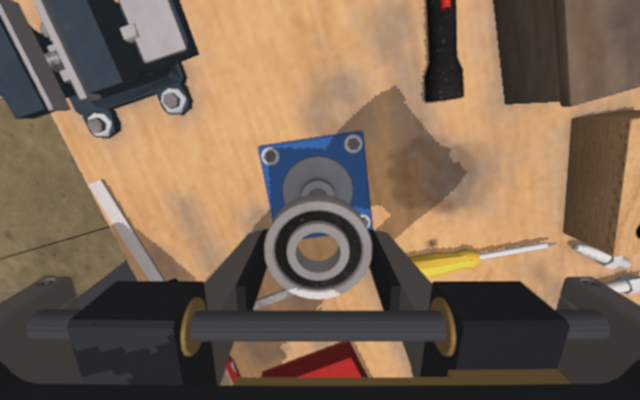

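The old bearing is off the axle and held at (319,246). Now over to the bin.

>>> send_rows:
  increments:
    - [[-0.2956, 0.0084, 0, 0, 0, 0, 0.5], [-0.2956, 0.0084, 0, 0, 0, 0, 0.5], [-0.2956, 0.0084, 0, 0, 0, 0, 0.5], [-0.2956, 0.0084, 0, 0, 0, 0, 0.5], [-0.2956, 0.0084, 0, 0, 0, 0, 0.5], [-0.2956, 0.0084, 0, 0, 0, 0, 0.5], [-0.2956, 0.0084, 0, 0, 0, 0, 0.5], [-0.2956, 0.0084, 0, 0, 0, 0, 0.5]]

```text
time_s: 17.55
tcp_pos: [458.3, 1.7, 135.6]
tcp_rot: [0.8, 0.599, -0.001, -0.001]
ft_force: [0.5, -0.6, -2.3]
grip_width: 61.7
finger_force: 25.0
```

>>> send_rows:
  increments:
    - [[0, 0, 0.2, 0, 0, 0, 0.5], [0, 0, 0.2, 0, 0, 0, 0.5], [0, 0, 0.2, 0, 0, 0, 0.5], [0, 0, 0.1, 0, 0, 0, 0.5], [0, 0, 0, 0, 0, 0, 0.5], [0, 0, 0, 0, 0, 0, 0.5]]

```text
time_s: 18.15
tcp_pos: [460.0, 3.0, 53.0]
tcp_rot: [0.8, 0.599, -0.0, -0.0]
ft_force: [-0.5, 0.7, -0.2]
grip_width: 61.8
finger_force: 25.0
```

```bash
python3 - <<'E'
from h import *
go(462.9,4.4,24)
c=cam("wrist"); save(c,"w5")
E
```

```text
tcp [460.   3.  53.] yaw -16.35 tilt [-0.001 -0.   ] shares [0.018  0.0203 0.2416] t 18.1
```

View pics/w5.png

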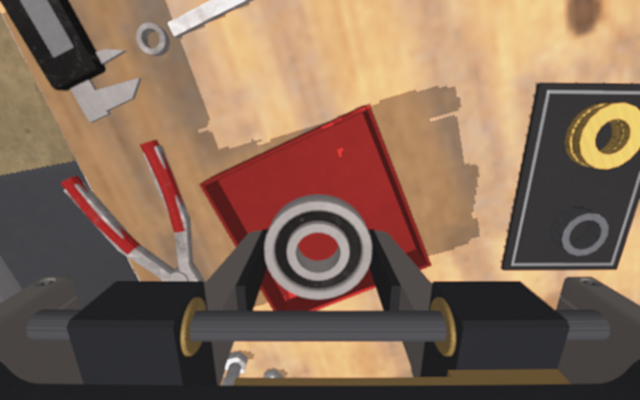

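The bin rim corners are at (202,183), (368,106) and (428,265), with the bearing about 4 mm from centre. Collar and spacer lie flat on the mat. I'll lower to just inside the bin and open partway.

>>> send_rows:
  increments:
    - [[0.03, 0.02, 0.08, 0, 0, 0, 0.5], [0, 0, 0.1, 0, 0, 0, 0.5], [0, 0, 0.06, 0, 0, 0, 0.5], [0, 0, 0, 0, 0, 0, 0.5], [0, 0, 0, 0, 0, 0, 0.78], [0, 0, 0, 0, 0, 0, 0.78], [0, 0, 0, 0, 0, 0, 0.78], [0, 0, 0, 0, 0, 0, 0.78]]

```text
time_s: 19.0
tcp_pos: [463.8, 5.7, 24.6]
tcp_rot: [0.801, 0.599, 0.0, 0.0]
ft_force: [0.0, 0.7, -1.1]
grip_width: 71.8
finger_force: 0.0
```

>>> send_rows:
  increments:
    - [[0, 0, -0.1, 0, 0, 0, 0.78], [0, 0, -0.2, 0, 0, 0, 0.78], [0, 0, -0.3, 0, 0, 0, 1], [0, 0, -0.3, 0, 0, 0, 1], [0, 0, -0.3, 0, 0, 0, 1], [0, 0, 0, 0, 0, 0, 1], [0, 0, 0, 0, 0, 0, 1]]

```text
time_s: 19.7
tcp_pos: [464.0, 5.7, 169.5]
tcp_rot: [0.801, 0.599, 0.001, 0.001]
ft_force: [0.3, 0.1, -0.9]
grip_width: 92.1
finger_force: 0.0
```

```bash
python3 - <<'E'
from h import *
go(541.1,-269.9,6)
c=cam("wrist"); save(c,"w6")
E
```

```text
tcp [464.    5.7 169.5] yaw -16.36 tilt [ 0.0027 -0.    ] shares [-2.0237  1.26    1.3646] t 19.7
```

View pics/w6.png

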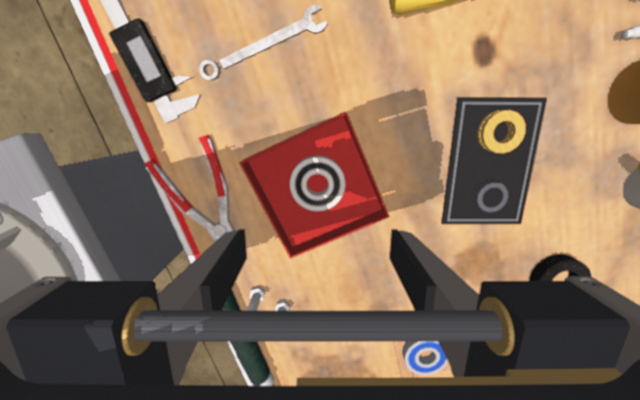

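The old bearing is flat in the bin at (318,184), and both rings are on the mat. Next is the new bearing.

>>> send_rows:
  increments:
    - [[-0.253, 0.1575, 0, 0, 0, 0, 1], [-0.253, 0.1575, 0, 0, 0, 0, 1], [-0.253, 0.1575, 0, 0, 0, 0, 1], [-0.253, 0.1575, 0, 0, 0, 0, 1], [-0.253, 0.1575, 0, 0, 0, 0, 1], [-0.253, 0.1575, 0, 0, 0, 0, 1], [-0.253, 0.1575, 0, 0, 0, 0, 1], [-0.253, 0.1575, 0, 0, 0, 0, 1]]

```text
time_s: 20.55
tcp_pos: [539.3, -270.9, 166.3]
tcp_rot: [0.801, 0.599, -0.001, -0.001]
ft_force: [0.1, -0.1, 0.1]
grip_width: 92.0
finger_force: 0.0
```

>>> send_rows:
  increments:
    - [[0, 0, 0.2, 0, 0, 0, 1], [0, 0, 0.3, 0, 0, 0, 1], [0, 0, 0, 0, 0, 0, 1], [0, 0, 0, 0, 0, 0, 1], [0, 0, 0, 0, 0, 0, 1]]

```text
time_s: 21.05
tcp_pos: [540.7, -270.0, 109.2]
tcp_rot: [0.8, 0.599, 0.0, 0.0]
ft_force: [-0.3, -0.3, -0.5]
grip_width: 92.0
finger_force: 0.0
```

```bash
python3 - <<'E'
from h import *
go(541.1,-269.9,6.5)
c=cam("wrist"); save(c,"w7")
H,S,V=cv2.split(cv2.cvtColor(c["frame"],cv2.COLOR_RGB2HSV))
m=((H>95)&(H<125)&(S>100)&(V>80)).astype(np.uint8)
m[:, :200]=0; m[:,440:]=0
k=max(cv2.findContours(m,cv2.RETR_EXTERNAL,cv2.CHAIN_APPROX_NONE)[0],key=cv2.contourArea)
w=pix2w(c,k.reshape(-1,2),18)[:,:2].astype(np.float32); print(cv2.fitEllipse(w), cv2.boundingRect(k))
E
```

```text
tcp [ 540.7 -270.   109.2] yaw -16.34 tilt [ 0.0007 -0.0004] shares [0.0015 0.0024 0.8559] t 21.1
((540.3074340820312, -270.48321533203125), (51.02069854736328, 51.02618408203125), 3.2568957805633545) (291, 175, 55, 53)
```

>>> send_rows:
  increments:
    - [[0, 0, 0.25, 0, 0, 0, 1], [0, 0, 0.25, 0, 0, 0, 1], [0, 0, 0.2, 0, 0, 0, 1], [0, 0, 0.1, 0, 0, 0, 1], [0, 0, 0.056, 0, 0, 0, 1], [0, 0, 0, 0, 0, 0, 1], [0, 0, 0, 0, 0, 0, 0.5], [0, 0, 0, 0, 0, 0, 0.5]]

```text
time_s: 21.9
tcp_pos: [541.0, -270.3, 6.8]
tcp_rot: [0.8, 0.599, 0.0, 0.001]
ft_force: [0.0, -0.2, -0.4]
grip_width: 77.8
finger_force: 0.0
```

>>> send_rows:
  increments:
    - [[0, 0, 0, 0, 0, 0, 0.5], [0, 0, 0, 0, 0, 0, 0.5], [0, 0, 0, 0, 0, 0, 0.5], [0, 0, 0, 0, 0, 0, 0.5], [0, 0, 0, 0, 0, 0, 0.5], [0, 0, 0, 0, 0, 0, 0.5]]

```text
time_s: 22.5
tcp_pos: [540.5, -270.1, 6.1]
tcp_rot: [0.8, 0.599, 0.0, 0.0]
ft_force: [-1.5, 1.3, 6.2]
grip_width: 62.3
finger_force: 25.0
```

>>> send_rows:
  increments:
    - [[0, 0, -0.1, 0, 0, 0, 0.5], [0, 0, -0.3, 0, 0, 0, 0.5], [0, 0, -0.3, 0, 0, 0, 0.5], [0, 0, -0.4, 0, 0, 0, 0.5], [0, 0, -0.3, 0, 0, 0, 0.5], [0, 0, 0, 0, 0, 0, 0.5], [0, 0, 0, 0, 0, 0, 0.5]]

```text
time_s: 23.2
tcp_pos: [540.3, -270.0, 174.5]
tcp_rot: [0.801, 0.599, 0.0, 0.001]
ft_force: [-0.4, 0.2, -1.4]
grip_width: 61.8
finger_force: 25.0
```

```bash
python3 - <<'E'
from h import *
go(533,277.7,100)
s=manip.read_state(); Rt=R.from_quat(s["tcp_rot"]).as_matrix()
c=cam("wrist"); save(c,"w8")
H,S,V=cv2.split(cv2.cvtColor(c["frame"],cv2.COLOR_RGB2HSV))
m=((H>95)&(H<125)&(S>100)&(V>80)).astype(np.uint8)
m[:, :200]=0; m[:,440:]=0
k=max(cv2.findContours(m,cv2.RETR_EXTERNAL,cv2.CHAIN_APPROX_NONE)[0],key=cv2.contourArea)
z=s["tcp_pos"][2]+11.5
w=pix2w(c,k.reshape(-1,2),z)[:,:2].astype(np.float32); e=cv2.fitEllipse(w)
print("new in tool",Rt.T@(np.array([*e[0],z])-s["tcp_pos"]),e[1])
# old bearing held in w4: outer ring, top 17 mm above TCP... 
import copy
f=cv2.imread("pics/w4.png"); g=cv2.cvtColor(f,cv2.COLOR_BGR2GRAY)
c2=c  # same tool-relative geometry
cv2.imwrite("pics/cmp.png",np.hstack([f[180:320,240:400],c["frame"][180:320,240:400,::-1]]).repeat(2,0).repeat(2,1))
E
```

```text
tcp [ 540.3 -270.   174.5] yaw -16.36 tilt [ 0.0014 -0.0007] shares [ 4.3623 -1.3445  0.6176] t 23.2
new in tool [ -0.59775862  -0.27074731 -11.50026782] (51.774051666259766, 51.84700012207031)
```

View pics/cmp.png

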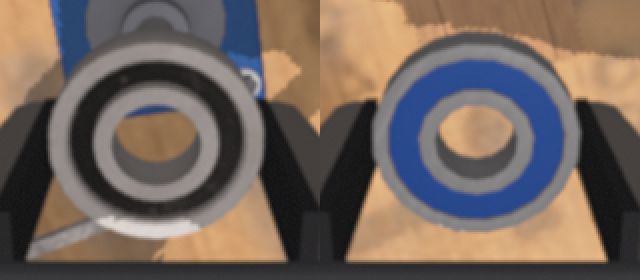

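The new bearing is held centred, within about 1 mm of where the old one sat in the grip. I'll carry it across to the axle.

>>> send_rows:
  increments:
    - [[0.364, -0.112, 0, 0, 0, 0, 0.5], [0.364, -0.112, 0, 0, 0, 0, 0.5], [0.364, -0.112, 0, 0, 0, 0, 0.5], [0.364, -0.112, 0, 0, 0, 0, 0.5], [0.364, -0.112, 0, 0, 0, 0, 0.5], [0.364, -0.112, 0, 0, 0, 0, 0.5], [0.364, -0.112, 0, 0, 0, 0, 0.5], [0.364, -0.112, 0, 0, 0, 0, 0.5]]

```text
time_s: 24.05
tcp_pos: [533.7, 97.2, 171.6]
tcp_rot: [0.801, 0.599, -0.002, -0.001]
ft_force: [0.7, -0.3, -1.5]
grip_width: 61.8
finger_force: 25.0
```

>>> send_rows:
  increments:
    - [[0.364, -0.112, 0, 0, 0, 0, 0.5], [0.364, -0.112, 0, 0, 0, 0, 0.5], [0.364, -0.112, 0, 0, 0, 0, 0.5], [0.364, -0.112, 0, 0, 0, 0, 0.5], [0, 0, 0.2, 0, 0, 0, 0.5], [0, 0, 0.2, 0, 0, 0, 0.5], [0, 0, 0, 0, 0, 0, 0.5], [0, 0, 0, 0, 0, 0, 0.5]]

```text
time_s: 24.85
tcp_pos: [532.0, 277.8, 124.2]
tcp_rot: [0.801, 0.599, -0.002, -0.0]
ft_force: [0.0, 0.8, -1.9]
grip_width: 62.1
finger_force: 25.0
```

```bash
python3 - <<'E'
from h import *
go(533.3,278.7,84)
E
```

```text
tcp [532.  277.8 124.2] yaw -16.36 tilt [-0.0031 -0.0016] shares [0.0108 0.0092 0.3351] t 24.9
```

>>> send_rows:
  increments:
    - [[0.011, 0.009, 0.12, 0, 0, 0, 0.5], [0, 0, 0.12, 0, 0, 0, 0.5], [0, 0, 0.1, 0, 0, 0, 0.5], [0, 0, 0.08, 0, 0, 0, 0.5], [0, 0, 0, 0, 0, 0, 0.5], [0, 0, 0, 0, 0, 0, 0.5]]

```text
time_s: 25.45
tcp_pos: [534.4, 279.3, 74.9]
tcp_rot: [0.801, 0.599, -0.0, -0.0]
ft_force: [0.1, -0.2, -0.9]
grip_width: 62.1
finger_force: 25.0
```

```bash
python3 - <<'E'
from h import *
go(533.3,278.7,42); print(manip.read_state()["ft_force"])
E
```

```text
tcp [534.4 279.3  74.9] yaw -16.37 tilt [-0.0004 -0.0002] shares [-0.0074 -0.0071  0.2745] t 25.4
[ 0.13165473 -0.20655486 -0.90423738]
```

On the taper with no contact force. I'll lower it to the shoulder in small steps.

>>> send_rows:
  increments:
    - [[-0.007, -0.007, 0.04, 0, 0, 0, 0.5], [0, 0, 0.05, 0, 0, 0, 0.5], [0, 0, 0.05, 0, 0, 0, 0.5], [0, 0, 0.05, 0, 0, 0, 0.5], [0, 0, 0.04, 0, 0, 0, 0.5], [0, 0, 0, 0, 0, 0, 0.5]]

```text
time_s: 26.05
tcp_pos: [532.9, 278.6, 46.6]
tcp_rot: [0.801, 0.599, -0.001, -0.0]
ft_force: [-0.2, -0.8, -1.7]
grip_width: 62.4
finger_force: 25.0
```

>>> send_rows:
  increments:
    - [[0, 0, 0.02, 0, 0, 0, 0.5], [0, 0, 0.015, 0, 0, 0, 0.5], [0, 0, 0.01, 0, 0, 0, 0.5], [0, 0, 0, 0, 0, 0, 0.5], [0, 0, 0, 0, 0, 0, 0.5]]

```text
time_s: 26.55
tcp_pos: [533.5, 278.9, 42.2]
tcp_rot: [0.8, 0.599, 0.0, 0.0]
ft_force: [-0.5, 0.7, -0.6]
grip_width: 61.8
finger_force: 25.0
```

>>> send_rows:
  increments:
    - [[0, 0, 0.006, 0, 0, 0, 0.5], [0, 0, 0, 0, 0, 0, 0.7], [0, 0, 0, 0, 0, 0, 1], [0, 0, 0, 0, 0, 0, 1], [0, 0, 0, 0, 0, 0, 1], [0, 0, -0.3, 0, 0, 0, 1], [0, 0, -0.4, 0, 0, 0, 1], [0, 0, -0.4, 0, 0, 0, 1]]

```text
time_s: 27.35
tcp_pos: [532.8, 278.5, 174.5]
tcp_rot: [0.801, 0.599, -0.001, -0.0]
ft_force: [-0.0, 0.6, 0.3]
grip_width: 91.6
finger_force: 0.0
```

```bash
python3 - <<'E'
from h import *
go(675.3,5.0,6.4)
c=cam("wrist"); save(c,"w9")
cv2.imwrite("pics/w9c.png",cv2.resize(c["frame"][110:260,220:420,::-1],None,fx=3,fy=3))
E
```

```text
tcp [532.8 278.5 174.5] yaw -16.36 tilt [-0.0013 -0.0007] shares [-1.8515  1.7826  1.4006] t 27.4
```

View pics/w9c.png

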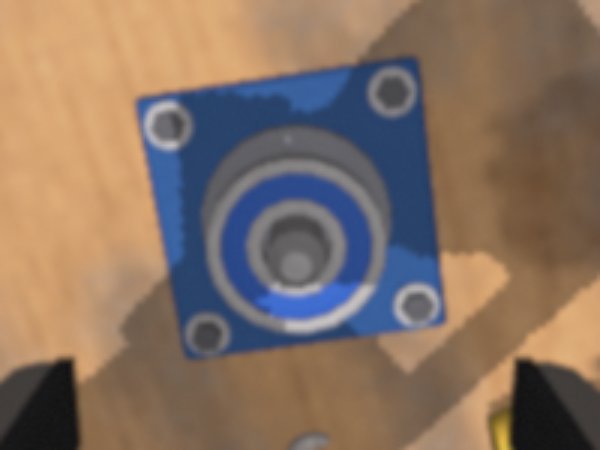

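The new bearing sits level around the shaft at crop (297,245). Next, fetch the spacer.

>>> send_rows:
  increments:
    - [[-0.2314, 0.223, 0, 0, 0, 0, 1], [-0.2314, 0.223, 0, 0, 0, 0, 1], [-0.2314, 0.223, 0, 0, 0, 0, 1], [-0.2314, 0.223, 0, 0, 0, 0, 1], [-0.2314, 0.223, 0, 0, 0, 0, 1], [-0.2314, 0.223, 0, 0, 0, 0, 1], [-0.2314, 0.223, 0, 0, 0, 0, 1], [-0.2314, 0.223, 0, 0, 0, 0, 1]]

```text
time_s: 28.2
tcp_pos: [676.8, 3.9, 173.3]
tcp_rot: [0.801, 0.599, 0.0, 0.0]
ft_force: [0.1, -0.3, -0.5]
grip_width: 91.7
finger_force: 0.0
```

>>> send_rows:
  increments:
    - [[0, 0, 0.3, 0, 0, 0, 1], [0, 0, 0.4, 0, 0, 0, 1], [0, 0, 0.3, 0, 0, 0, 1], [0, 0, 0.2, 0, 0, 0, 1], [0, 0, 0, 0, 0, 0, 1], [0, 0, 0, 0, 0, 0, 1]]

```text
time_s: 28.8
tcp_pos: [676.4, 5.4, 29.6]
tcp_rot: [0.801, 0.599, -0.0, -0.0]
ft_force: [0.3, 0.0, -0.2]
grip_width: 92.0
finger_force: 0.0
```

```bash
python3 - <<'E'
from h import *
go(675.3,5.0,6.5)
E
```

```text
tcp [676.4   5.4  29.6] yaw -16.36 tilt [-0.0003 -0.    ] shares [-0.0058 -0.0078  0.1927] t 28.8
```

>>> send_rows:
  increments:
    - [[-0.006, -0.008, 0.1, 0, 0, 0, 1], [0, 0, 0.09, 0, 0, 0, 1], [0, 0, 0, 0, 0, 0, 0.3], [0, 0, 0, 0, 0, 0, 0.3], [0, 0, 0, 0, 0, 0, 0.3], [0, 0, 0, 0, 0, 0, 0.3], [0, 0, 0, 0, 0, 0, 0.3], [0, 0, 0, 0, 0, 0, 0.3]]

```text
time_s: 29.6
tcp_pos: [675.3, 4.9, 6.9]
tcp_rot: [0.801, 0.599, 0.0, 0.0]
ft_force: [-0.6, -0.0, 0.0]
grip_width: 46.2
finger_force: 0.0
```

>>> send_rows:
  increments:
    - [[0, 0, 0, 0, 0, 0, 0.3], [0, 0, 0, 0, 0, 0, 0.3], [0, 0, 0, 0, 0, 0, 0.3], [0, 0, 0, 0, 0, 0, 0.3]]

```text
time_s: 30.0
tcp_pos: [675.3, 5.0, 6.8]
tcp_rot: [0.801, 0.599, 0.0, 0.0]
ft_force: [-0.3, 0.4, 2.9]
grip_width: 45.1
finger_force: 25.0
```

>>> send_rows:
  increments:
    - [[0, 0, -0.1, 0, 0, 0, 0.3], [0, 0, -0.3, 0, 0, 0, 0.3], [0, 0, -0.4, 0, 0, 0, 0.3], [0, 0, -0.4, 0, 0, 0, 0.3], [0, 0, 0, 0, 0, 0, 0.3], [0, 0, 0, 0, 0, 0, 0.3]]

```text
time_s: 30.6
tcp_pos: [675.8, 5.0, 152.6]
tcp_rot: [0.801, 0.599, 0.001, 0.001]
ft_force: [-0.6, 0.7, -1.3]
grip_width: 44.5
finger_force: 25.0
```

```bash
python3 - <<'E'
from h import *
go(533,278,90)
E
```

```text
tcp [675.8   5.  152.6] yaw -16.36 tilt [ 0.003 -0.   ] shares [ 1.8476 -1.7844  0.5177] t 30.6
```

>>> send_rows:
  increments:
    - [[0.231, -0.223, 0, 0, 0, 0, 0.3], [0.231, -0.223, 0, 0, 0, 0, 0.3], [0.231, -0.223, 0, 0, 0, 0, 0.3], [0.231, -0.223, 0, 0, 0, 0, 0.3], [0.231, -0.223, 0, 0, 0, 0, 0.3], [0.231, -0.223, 0, 0, 0, 0, 0.3], [0.231, -0.223, 0, 0, 0, 0, 0.3], [0.231, -0.223, 0, 0, 0, 0, 0.3]]

```text
time_s: 31.4
tcp_pos: [530.0, 278.6, 148.7]
tcp_rot: [0.801, 0.599, -0.002, -0.0]
ft_force: [0.3, 1.0, -0.4]
grip_width: 44.6
finger_force: 25.0
```

>>> send_rows:
  increments:
    - [[0, 0, 0.2, 0, 0, 0, 0.3], [0, 0, 0.2, 0, 0, 0, 0.3], [0, 0, 0.05, 0, 0, 0, 0.3], [0, 0, 0, 0, 0, 0, 0.3], [0, 0, 0, 0, 0, 0, 0.3]]

```text
time_s: 31.9
tcp_pos: [532.3, 277.8, 96.8]
tcp_rot: [0.801, 0.599, -0.0, -0.0]
ft_force: [0.3, 0.6, -0.9]
grip_width: 44.6
finger_force: 25.0
```

```bash
python3 - <<'E'
from h import *
go(533.2,278.2,75)
E
```

```text
tcp [532.3 277.8  96.8] yaw -16.38 tilt [-0.0004 -0.0002] shares [0.0052 0.0062 0.1813] t 31.9
```

>>> send_rows:
  increments:
    - [[0.005, 0.006, 0.06, 0, 0, 0, 0.3], [0, 0, 0.06, 0, 0, 0, 0.3], [0, 0, 0.05, 0, 0, 0, 0.3], [0, 0, 0.05, 0, 0, 0, 0.3], [0, 0, 0.05, 0, 0, 0, 0.3], [0, 0, 0.04, 0, 0, 0, 0.3], [0, 0, 0.015, 0, 0, 0, 0.3], [0, 0, 0, 0, 0, 0, 0.3]]

```text
time_s: 32.7
tcp_pos: [532.8, 278.4, 57.3]
tcp_rot: [0.8, 0.599, -0.0, -0.0]
ft_force: [0.4, -0.9, -0.8]
grip_width: 44.4
finger_force: 25.0
```

```bash
python3 - <<'E'
from h import *
go(533.2,278.2,55.8); print(manip.read_state()["ft_force"])
E
```

```text
tcp [532.8 278.4  57.3] yaw -16.35 tilt [-0.0005 -0.0003] shares [-0.0004  0.0032  0.0121] t 32.7
[ 0.42625741 -0.91462167 -0.83928833]
```

>>> send_rows:
  increments:
    - [[0, 0, 0.01, 0, 0, 0, 0.3], [0, 0, 0, 0, 0, 0, 0.3], [0, 0, 0, 0, 0, 0, 0.7], [0, 0, 0, 0, 0, 0, 1], [0, 0, 0, 0, 0, 0, 1], [0, 0, 0, 0, 0, 0, 1], [0, 0, 0, 0, 0, 0, 1], [0, 0, 0, 0, 0, 0, 1]]

```text
time_s: 33.5
tcp_pos: [533.0, 278.4, 56.5]
tcp_rot: [0.801, 0.599, 0.0, 0.0]
ft_force: [-0.5, 0.1, -0.5]
grip_width: 90.5
finger_force: 0.0
```

>>> send_rows:
  increments:
    - [[0, 0, -0.2, 0, 0, 0, 1], [0, 0, -0.4, 0, 0, 0, 1], [0, 0, -0.4, 0, 0, 0, 1], [0, 0, 0, 0, 0, 0, 1], [0, 0, 0, 0, 0, 0, 1]]

```text
time_s: 34.0
tcp_pos: [533.6, 278.7, 177.6]
tcp_rot: [0.801, 0.599, 0.001, 0.0]
ft_force: [-1.2, 0.1, 0.1]
grip_width: 91.7
finger_force: 0.0
```

```bash
python3 - <<'E'
from h import *
go(654.5,-66.1,6.8)
c=cam("wrist"); save(c,"w10")
cv2.imwrite("pics/w10c.png",cv2.resize(c["frame"][110:260,220:420,::-1],None,fx=3,fy=3))
E
```

```text
tcp [533.6 278.7 177.6] yaw -16.36 tilt [0.0023 0.0012] shares [-2.4762  1.7733  1.4222] t 34.0
```

View pics/w10c.png

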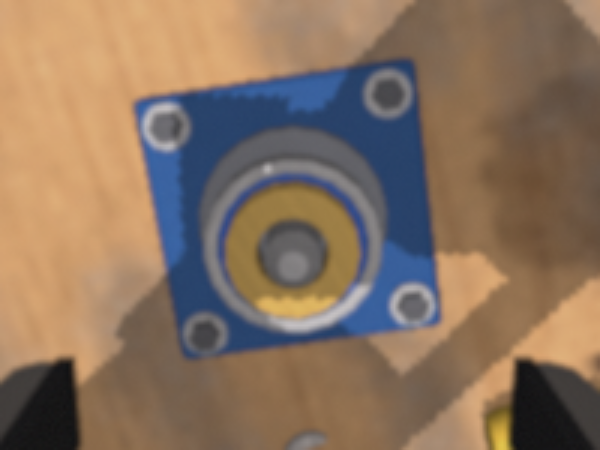

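The spacer is seated level on the bearing, with the shaft through it at crop (293,255). Now the collar.

>>> send_rows:
  increments:
    - [[-0.3095, 0.2217, 0, 0, 0, 0, 1], [-0.3095, 0.2217, 0, 0, 0, 0, 1], [-0.3095, 0.2217, 0, 0, 0, 0, 1], [-0.3095, 0.2217, 0, 0, 0, 0, 1], [-0.3095, 0.2217, 0, 0, 0, 0, 1], [-0.3095, 0.2217, 0, 0, 0, 0, 1], [-0.3095, 0.2217, 0, 0, 0, 0, 1], [-0.3095, 0.2217, 0, 0, 0, 0, 1]]

```text
time_s: 34.85
tcp_pos: [652.6, -68.4, 174.0]
tcp_rot: [0.801, 0.599, -0.001, -0.001]
ft_force: [0.4, -0.6, 0.1]
grip_width: 91.9
finger_force: 0.0
```

>>> send_rows:
  increments:
    - [[0, 0, 0.3, 0, 0, 0, 1], [0, 0, 0.4, 0, 0, 0, 1], [0, 0, 0.3, 0, 0, 0, 1], [0, 0, 0.2, 0, 0, 0, 1], [0, 0, 0, 0, 0, 0, 1], [0, 0, 0, 0, 0, 0, 1]]

```text
time_s: 35.45
tcp_pos: [652.6, -66.5, 31.2]
tcp_rot: [0.8, 0.599, -0.001, -0.001]
ft_force: [0.3, 0.0, -0.0]
grip_width: 91.8
finger_force: 0.0
```

```bash
python3 - <<'E'
from h import *
go(654.5,-66.1,6.8)
E
```

```text
tcp [652.6 -66.5  31.2] yaw -16.35 tilt [-0.0028  0.0003] shares [0.0077 0.0152 0.2034] t 35.5
```

>>> send_rows:
  increments:
    - [[0.006, 0.012, 0.1, 0, 0, 0, 1], [0, 0, 0.1, 0, 0, 0, 1], [0, 0, 0, 0, 0, 0, 0.2], [0, 0, 0, 0, 0, 0, 0.2], [0, 0, 0, 0, 0, 0, 0.2], [0, 0, 0, 0, 0, 0, 0.2], [0, 0, 0, 0, 0, 0, 0.2], [0, 0, 0, 0, 0, 0, 0.2]]

```text
time_s: 36.25
tcp_pos: [655.3, -66.3, 8.7]
tcp_rot: [0.801, 0.599, 0.0, 0.0]
ft_force: [0.4, -0.5, 1.1]
grip_width: 45.8
finger_force: 0.0
```

>>> send_rows:
  increments:
    - [[0, 0, 0, 0, 0, 0, 0.2], [0, 0, 0, 0, 0, 0, 0.2], [0, 0, 0, 0, 0, 0, 0.2], [0, 0, 0, 0, 0, 0, 0.2], [0, 0, 0, 0, 0, 0, 0.2]]

```text
time_s: 36.75
tcp_pos: [655.1, -66.3, 8.5]
tcp_rot: [0.8, 0.599, -0.0, -0.0]
ft_force: [-1.2, 0.3, 1.7]
grip_width: 34.5
finger_force: 25.0
```

>>> send_rows:
  increments:
    - [[0, 0, -0.1, 0, 0, 0, 0.2], [0, 0, -0.3, 0, 0, 0, 0.2], [0, 0, -0.4, 0, 0, 0, 0.2], [0, 0, -0.4, 0, 0, 0, 0.2], [0, 0, 0, 0, 0, 0, 0.2], [0, 0, 0, 0, 0, 0, 0.2]]

```text
time_s: 37.35
tcp_pos: [656.0, -66.4, 154.4]
tcp_rot: [0.8, 0.599, 0.001, 0.001]
ft_force: [-0.1, -0.1, -2.4]
grip_width: 34.3
finger_force: 25.0
```

```bash
python3 - <<'E'
from h import *
go(533.2,278.2,90)
E
```

```text
tcp [656.  -66.4 154.4] yaw -16.35 tilt [ 0.0032 -0.0004] shares [ 2.4672 -1.7921  0.5324] t 37.4
```

>>> send_rows:
  increments:
    - [[0.3085, -0.2235, 0, 0, 0, 0, 0.2], [0.3085, -0.2235, 0, 0, 0, 0, 0.2], [0.3085, -0.2235, 0, 0, 0, 0, 0.2], [0.3085, -0.2235, 0, 0, 0, 0, 0.2], [0.3085, -0.2235, 0, 0, 0, 0, 0.2], [0.3085, -0.2235, 0, 0, 0, 0, 0.2], [0.3085, -0.2235, 0, 0, 0, 0, 0.2], [0.3085, -0.2235, 0, 0, 0, 0, 0.2]]

```text
time_s: 38.15
tcp_pos: [530.6, 279.3, 150.7]
tcp_rot: [0.801, 0.599, -0.002, -0.0]
ft_force: [0.6, 0.2, -0.3]
grip_width: 34.1
finger_force: 25.0
```

>>> send_rows:
  increments:
    - [[0, 0, 0.2, 0, 0, 0, 0.2], [0, 0, 0.2, 0, 0, 0, 0.2], [0, 0, 0.05, 0, 0, 0, 0.2], [0, 0, 0, 0, 0, 0, 0.2], [0, 0, 0, 0, 0, 0, 0.2]]

```text
time_s: 38.65
tcp_pos: [532.9, 278.0, 98.6]
tcp_rot: [0.801, 0.599, -0.0, -0.0]
ft_force: [-0.2, 0.3, -0.7]
grip_width: 34.3
finger_force: 25.0
```

```bash
python3 - <<'E'
from h import *
go(533.2,278.2,72)
E
```

```text
tcp [532.9 278.   98.6] yaw -16.39 tilt [-0.0003 -0.0002] shares [0.0024 0.0021 0.2216] t 38.6
```

>>> send_rows:
  increments:
    - [[0.002, 0.002, 0.05, 0, 0, 0, 0.2], [0, 0, 0.05, 0, 0, 0, 0.2], [0, 0, 0.04, 0, 0, 0, 0.2], [0, 0, 0.04, 0, 0, 0, 0.2], [0, 0, 0.03, 0, 0, 0, 0.2], [0, 0, 0.006, 0, 0, 0, 0.2], [0, 0, 0, 0, 0, 0, 0.2], [0, 0, 0, 0, 0, 0, 0.2]]

```text
time_s: 39.45
tcp_pos: [533.1, 278.5, 72.7]
tcp_rot: [0.8, 0.599, 0.0, 0.0]
ft_force: [-0.3, 0.9, -1.2]
grip_width: 34.0
finger_force: 25.0
```

>>> send_rows:
  increments:
    - [[0, 0, 0.008, 0, 0, 0, 0.2], [0, 0, 0, 0, 0, 0, 0.2], [0, 0, 0, 0, 0, 0, 0.6], [0, 0, 0, 0, 0, 0, 1], [0, 0, 0, 0, 0, 0, 1], [0, 0, 0, 0, 0, 0, 1], [0, 0, 0, 0, 0, 0, 1], [0, 0, 0, 0, 0, 0, 1]]

```text
time_s: 40.25
tcp_pos: [533.0, 278.4, 71.5]
tcp_rot: [0.801, 0.599, -0.0, 0.0]
ft_force: [0.7, -0.7, 0.3]
grip_width: 79.9
finger_force: 0.0
```

>>> send_rows:
  increments:
    - [[0, 0, -0.2, 0, 0, 0, 1], [0, 0, -0.4, 0, 0, 0, 1], [0, 0, -0.25, 0, 0, 0, 1], [0, 0, 0, 0, 0, 0, 1], [0, 0, 0, 0, 0, 0, 1]]

```text
time_s: 40.75
tcp_pos: [533.2, 278.5, 174.0]
tcp_rot: [0.8, 0.599, 0.001, 0.0]
ft_force: [0.1, -0.5, -1.0]
grip_width: 91.9
finger_force: 0.0
```

```bash
python3 - <<'E'
from h import *
c=cam("wrist"); a=cam("scene")
p=cv2.resize(c["frame"][130:250,240:400,::-1],None,fx=2.5,fy=2.5,interpolation=3)
q=cv2.resize(a["frame"][165:225,185:265,::-1],(400,300),interpolation=3)
cv2.imwrite("pics/fin.png",np.hstack([p,q]))
E
```

```text
(no output)
```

View pics/fin.png

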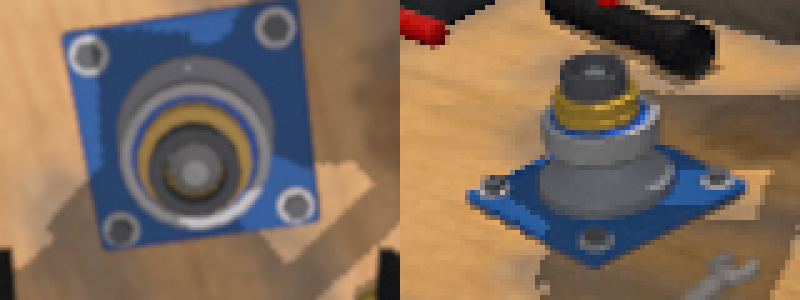

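The stack is bearing, spacer, collar, all level and fully down: collar at (195,172) in the left crop and (593,75) in the right. The gripper is clear, so I'm handing in.

```bash
python3 -c "
from rig import ticket
print(ticket.finish_job())"
```

```text
the job is handed in; nothing more can be done
None
```

The job is handed in: the old bearing is in the scrap bin, and the new bearing, spacer and collar look level and fully down on the axle in the last camera views, with everything released at about 41 s of the 144 s limit; no pass/fail result came back.

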